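Close the overfull parts box

ROBOT

A 7-joint arm with a two-finger parallel gripper is mounted at the origin on a cart in front of the work surface, level with it; the furniture and walls round the work are solid. World frame = base frame: x ahead of the robot, y to its left, z up, the work surface at z = 0. Lengths are in m, angles in rad, forces in N, time in s.
With the tool pointing down it reaches from about 0.425 to 0.925 m from the base axis. Payload 6.8 kg.
Tool frame: the origin (TCP) lies midway between the tips of the shut fingers; the grasp point (between the pads) lies 19 mm behind it; z points along the fingers, y is the line along which they close (so a half turn about z gives the same grasp; the last joint's range is limited). The gripper opens to 85 mm and grips with 20 to 120 N. Pads are 22 mm wide; open, the fingers measure 114 mm over their backs; the gripper's body (76 mm by 85 mm) begins 54 mm behind the grasp point. The pads swing forward as they close: fully open they stand 13 mm farther back than shut.
Start: joints at [-1.451, 0.477, 0.022, 1.555, -0.011, 1.109, -0.083], TCP at [0.152, 0.658, 0.231] pointing down, gripper open.
Joint ranges: [-2.96, 2.96], [-0.34, 2.1], [-1.41, 1.46], [0.24, 2.44], [-1.37, 4.51], [0.17, 1.92], [-2.96, 2.96]. Speed limits (rad/s): [2.39, 2.39, 3.14, 3.14, 3.14, 3.14, 3.14].

INTERFACE

Orientations are given as a unit quaternion [w, x, y, z].
In Python, from station import * gives the robot as it stands.
- The arm moves only by the shell command python3 -m creep 'ROWS' [FORCE]. ROWS is JSON, a list of rows, each a list of 7 numbers: the gripper command: -1 is shut, 1 is fully open, values between are in proportion, then the shift along the world's x, y, z in mm, then the turn, a rotation vector about the world's x, y, z in rad. A call has 1 to 5 rows; each row shifts and turns the commanded pose from where the row before left it; what a row does not reach is not made up. A row lasts 1/8 s, in which the tool goes at most 62.5 mm and 10.7 degrees, less where a joint would pass 70% of its speed; a pose out of reach is approached as far as the arm can. A call is refused whole if a number of a shift passes 62.5 or a number of a turn 0.188, either way. A call with a gripper value outside its range is refused whole. The fingers move at their own pace and stop on an object; FORCE is the grip in N (left out, the last holds). Time passes only in rows, so rows that do not move let the fingers close. It gives the time, the measured TCP pose, the force, the opening and the grip force at its end, in the units of the state.
- get_obs(): the state, without advancing time (a new reading comes with each control period).
- read_camera(name): name is "scene" or "top" or "wrist"; returns (picture, depth): 420x560x3 uint8, red, green, blue; 420x560 float32, m along the optical axis (not along the pixel's ray), 0 where there is no reading.
- camera_params(name): a dict with "intrinsics" (3x3 intrinsics, pixels), "k1" (the pictures are not rectified: a ray, as slopes to the right and down, at radius r is drawn at 1 + k1 r^2 times it, then the intrinsics apply), "cam_to_world" (4x4, takes a point from camera to world coordinates); the wrist camera has in their place "mount" (4x4, takes a point from camera to tool coordinates, whose origin is the TCP and whose axes are the flange's). Camera axes: x right, y up, looking along -z (the intrinsics and any distortion apply to the point x, -y, -z); pixel columns grow to the right and rows downward; lengths in m; the calibration is good to about 2 mm. A picture is of the moment at which its call begins: read the wrist's pose just before it. camera_params takes no time and is no camera call.
- hand_in(): hands the job in; it is judged then, once.
The state is a dict: "t": time; "q": joint angles; "joint_vel": joint speeds; "joint_torque": joint torques, N m; "eef_pos": TCP position; "tool_rot": TCP orientation; "contact_force": force on the tool from outside, world axes, zero at the start; "torque": the same for the moment, N m; "gripper_width": opening from 0.0 (shut) to 1.0 (fully open); "grasp_force": force on a finger pad.
Only numpy, scipy, OpenCV 4.12 (cv2) and the standard library are available. Lean on these libraries where they do the work, as an engineer would, in place of code of your own. Each camera call takes 0.05 s, during which the arm holds its last target. There are 200 camera calls.

TASK

The lid of the plywood parts box will not go on because one of the things in the box stands above the fill line. Lift that one thing out and set it down gently, upright, on the bench, leave the other thing in the box, then lower the lid squarely onto the box so that it sits fully home all round. Do not drop the jar or the lid, and let go of everything.

Things in the scene. Friction and masses are not known exactly. Their poses are not given: they have to be found in the camera images.
- parts_box: open plywood box, fixed on the left part of the bench: outside 146 (x) x 183 (y) x 62 mm high, walls 9, floor 10 mm; dark fill line inside, 12 mm below the rim. Origin: centre of its underside, on the bench; z up. Jar and sanding block are in it side by side, 43 mm either side of the middle along y, either at either end. Wall cabinets hang over the back, 0.64 m up.
- lid: loose plywood lid, 0.25 kg: board 158 (x) x 199 (y) x 10 mm; two battens under it, 10 mm deep, fit inside the box walls with 12 mm to spare each way; grip block on top, central, 24 (x) x 80 (y) x 36 mm. Origin: centre, underside of the battens; z up; grip spans 20 to 56 mm above it. Starts on the bench right of the grinder. Seated, origin is 52 mm above the box's. Either way round.
- screw_jar: closed round glass jar of screws, 88 mm tall, 0.2 kg: body 62 mm across, screw lid 66 mm across, 76 to 88 mm above its origin. Origin: centre of its underside; z up. It stands on the box floor, top 36 mm above the rim. The bench in front of the grinder, round x = 0.42, y = -0.11, starts clear; the grinder itself (x from 0.47, y -0.28 to 0.06) is 0.24 m high: pass in front of it.
- sanding_block: sanding block 61 x 111 x 35 mm lying flat on the box floor, its long side (own y) along the box's x, its top 5 mm below the fill line. Origin: centre of its underside; z up.
Mind the look-alikes: they are no part of the job. What is shaped like the screw_jar but pink is not meant.

How it is judged:
At the end, for the whole second after the job is handed in: Jar upright (within 6 deg) on the bench, outside the box; sanding block still flat on the box floor; lid board down on the rim (height within 3 mm, level within 2 deg), centred within 16 mm each way, square within 12 deg; jar and lid at rest (height (world z) of screw_jar between -0.006 and 0.006 m and angle between screw_jar's own z axis and vertical below 0.1 rad and z of lid in the frame of parts_box between 0.048 and 0.055 m and x of lid in the frame of parts_box between -0.016 and 0.016 m and y of lid in the frame of parts_box between -0.016 and 0.016 m and angle between the x axis of lid and the x axis of parts_box, either way round below 0.21 rad and angle between lid's own z axis and vertical below 0.04 rad and z of sanding_block in the frame of parts_box between 0.004 and 0.017 m and horizontal distance between sanding_block and parts_box below 0.08 m and linear speed of each of lid, screw_jar below 0.02 m/s); the robot touches nothing.
It fails at once if the jar is tipped over (angle between screw_jar's own z axis and vertical above 0.7 rad).
It fails at once if the jar is dropped (it lands on the bench or box floor, out of the gripper, at more than 0.7 m/s) (linear speed of screw_jar above 0.7 m/s and height (world z) of screw_jar below 0.03 m and contact force between the fingers and screw_jar below 0.5 N).
It fails at once if the lid is dropped (it falls out of the gripper at more than 0.7 m/s) (linear speed of lid above 0.7 m/s and z of lid in the frame of parts_box below 0.08 m and contact force between the fingers and lid below 0.5 N).
It fails at once if the sanding block is taken out of the box (z of sanding_block in the frame of parts_box above 0.07 m).
It also fails if it takes over 72 s, if anything falls off the work surface, if the arm or the gripper's body presses on something with over 40 N, if the wrist force passes 120 N, or if a joint passes its speed limit or range.

## Working session

There is one attempt and no reset: what is moved stays moved. The work goes in short steps, Python scripts to look and compute and a shell command to move; the robot and the scene stay as the last step left them, time stands still between calls to the robot, and variables do not carry over. Pictures are saved under pics/ and viewed, at most 10 in all, crops included, and the job is handed in when it is done.

```bash
mkdir -p pics
cat > h.py <<'E'
from station import *
import numpy as np, cv2
from scipy.spatial.transform import Rotation as R
def pose():
    o=get_obs(); T=np.eye(4); q=o['tool_rot']; T[:3,:3]=R.from_quat([q[1],q[2],q[3],q[0]]).as_matrix(); T[:3,3]=o['eef_pos']; return T
def shot(n):
    c=camera_params(n); M=pose()@np.array(c['mount']) if n=='wrist' else np.array(c['cam_to_world'])
    im,d=read_camera(n); return im,d,M,np.array(c['intrinsics']),c['k1']
def rays(px,K,k1):
    p=np.asarray(px,float).reshape(-1,1,2); u=cv2.undistortPoints(p,K,np.array([k1,0,0,0,0.]))[:,0]
    return np.c_[u[:,0],-u[:,1],-np.ones(len(u))]
def onplane(px,z,M,K,k1):
    r=rays(px,K,k1)@M[:3,:3].T; o=M[:3,3]; return o+r*((z-o[2])/r[:,2])[:,None]
def cloud(d,M,K,k1):
    h,w=d.shape; v,u=np.mgrid[:h,:w]; r=rays(np.c_[u.ravel(),v.ravel()],K,k1)
    return (((r*d.reshape(-1,1))@M[:3,:3].T)+M[:3,3]).reshape(h,w,3)
def save(n,im): cv2.imwrite('pics/'+n+'.png',im[:,:,::-1])
E
python3 - <<'E'
from h import *
for n in('top','scene'):
    im,d,M,K,k=shot(n); save(n+'0',im); np.savez(n+'0.npz',im=im,d=d,M=M,K=K,k=k); print(n,M[:3,3].round(3),(-M[:3,2]).round(2),k)
o=get_obs();print(o['t'],o['tool_rot'],o['eef_pos'],o['gripper_width'])
E
```

```text
top [-0.04   0.068  1.696] [ 0.3   0.04 -0.95] -0.09198001414466214
scene [ 0.278 -1.439  1.083] [ 0.11  0.83 -0.55] -0.07542371504246007
0.1 [-5.13777589e-05  1.13624850e-01  9.93523382e-01 -8.25122348e-04] [0.15231523 0.65703569 0.23043775] 1.0019103533676958
```

View pics/top0.png

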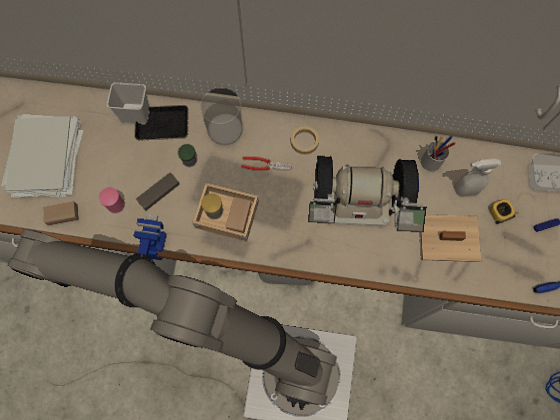

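View pics/scene0.png

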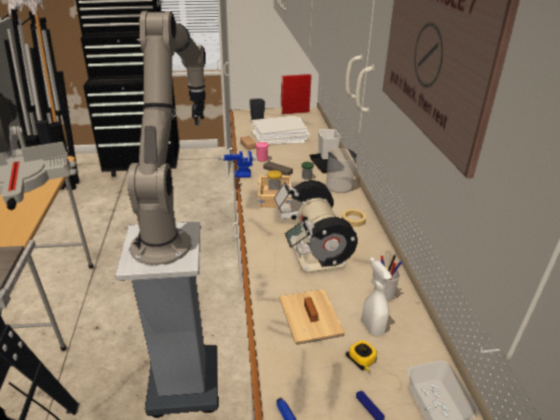

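Top view: the jar (ochre lid) is at (212,205) in the box and the sanding block is at (239,212). The box is centred at about (226,211) and the lid at (450,237), with its grip at (452,236). Scene view: jar at (274,180), lid at (311,312).
Could be taken for the jar: the pink jar (111,199), the small green jar (188,153), and the glass container (222,115). I choose the ochre-lidded one inside the box.

Run:
```python
from h import *
for n in('top','scene'):
    f=np.load(n+'0.npz'); im,d,M,K,k=f['im'],f['d'],f['M'],f['K'],float(f['k'])
    P=cloud(d,M,K,k); np.save(n+'P.npy',P)
    hsv=cv2.cvtColor(im,cv2.COLOR_RGB2HSV)
    cs={'top':{'jar':(212,205),'sand':(239,212),'boxrimL':(198,202),'lid':(435,250),'grip':(452,236),'bench':(270,180)},'scene':{'jar':(274,176),'lid':(300,325),'grip':(311,308),'sand':(283,188)}}[n]
    for a,(u,v) in cs.items(): print(n,a,im[v,u],hsv[v,u],P[v,u].round(3))
    # rim: points z 0.05-0.075 ; lid board 
    for a,lo,hi,xr,yr in (('rim',.054,.07,(.35,.8),(.1,.4)),('jartop',.09,.12,(.35,.8),(.1,.4)),('board',.02,.042,(.35,.8),(-.6,-.28)),('grip',.05,.07,(.35,.8),(-.6,-.28))):
        m=(P[...,2]>lo)&(P[...,2]<hi)&(P[...,0]>xr[0])&(P[...,0]<xr[1])&(P[...,1]>yr[0])&(P[...,1]<yr[1])
        nn,L,S,C=cv2.connectedComponentsWithStats(m.astype(np.uint8),connectivity=8)
        for i in np.argsort(-S[1:,4])[:2]+1:
            q=P[L==i]; r=cv2.minAreaRect((q[:,:2]*1000).astype(np.float32)); print(n,a,S[i,4],C[i].round(0),'z',np.median(q[:,2]).round(4),'rect',np.round(r[0],1),np.round(r[1],1),round(r[2],1))
im=np.load('top0.npz')['im']; s=np.load('scene0.npz')['im']
save('crop0',np.hstack([cv2.resize(im[175:245,170:265],None,fx=4,fy=4,interpolation=2),cv2.resize(s[160:215,240:310],(380,280),interpolation=2)]))
```

```text
top jar [151 123  64] [ 20 147 151] [0.484 0.363 0.089]
top sand [144 113  88] [ 13  99 144] [0.487 0.277 0.046]
top boxrimL [117 106  89] [ 18  61 117] [0.514 0.428 0.005]
top lid [167 135  99] [ 16 104 167] [ 0.464 -0.387  0.018]
top grip [117  76  47] [ 12 153 117] [ 0.505 -0.427  0.067]
top bench [113 101  85] [ 17  63 113] [0.632 0.197 0.006]
top rim 417 [233. 210.] z 0.0622 rect [486.6 319.6] [176.  149.3] 83.8
top rim 44 [232. 133.] z 0.0616 rect [764.6 348. ] [14.5 81.9] 45.6
top jartop 318 [211. 202.] z 0.0995 rect [489.7 366. ] [64.3 65.9] 67.0
top jartop 112 [229. 129.] z 0.1056 rect [759.1 355.4] [25.7 96.9] 38.3
top board 1457 [450. 238.] z 0.0232 rect [ 514.8 -432.4] [161.6 200.8] 7.4
top board 128 [497. 210.] z 0.0336 rect [ 632.5 -586.1] [79.9 27.4] 0.2
top grip 166 [454. 234.] z 0.0566 rect [ 516.4 -435.4] [25.4 77.5] 8.3
top grip 65 [468. 188.] z 0.0599 rect [ 688.3 -481.2] [82.4 34.4] 72.8
scene jar [196 152  47] [ 21 194 196] [0.487 0.337 0.098]
scene lid [231 187 123] [ 18 119 231] [ 0.477 -0.482  0.02 ]
scene grip [156  88  43] [ 12 185 156] [ 0.515 -0.453  0.06 ]
scene sand [178 168 155] [ 17  33 178] [0.486 0.027 0.216]
scene rim 70 [263. 191.] z 0.059 rect [421.2 304.6] [ 65.9 177.7] 15.7
scene rim 48 [334. 180.] z 0.0617 rect [762.9 342.1] [26.9 81.4] 44.9
scene jartop 90 [274. 174.] z 0.0977 rect [489.7 361.1] [67.9 63.2] 67.2
scene jartop 88 [334. 171.] z 0.1054 rect [763.7 348.8] [30.3 92.5] 44.2
scene board 1101 [312. 319.] z 0.0221 rect [ 517.5 -446.2] [158.  185.5] 6.6
scene board 138 [373. 325.] z 0.0302 rect [ 697.6 -508.9] [36.5 84.5] 45.0
scene grip 139 [311. 306.] z 0.0561 rect [ 517.  -437.8] [23.6 80.9] 7.3
scene grip 121 [374. 319.] z 0.0598 rect [ 696.2 -509.4] [38.5 84. ] 44.3
```

View pics/crop0.png

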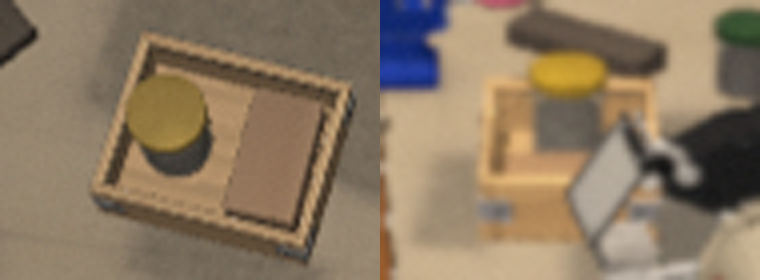

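The crop shows the ochre-lidded glass jar at the left end of the box and the brown sanding block at the right end. I choose this jar, at about (0.489, 0.364) with its top at z = 0.098. The box is at (0.487, 0.320) with yaw about -6°, and the lid at (0.516, -0.434) with yaw about +7.5°. Moving above the jar now.

```bash
python3 -m creep '[[1,20,-18,30,0,0,-0.18],[1,45,-39,30,0,0,-0.18],[1,45,-39,0,0,0,-0.18],[1,45,-39,0,0,0,-0.18],[1,45,-39,0,0,0,-0.18]]' 40; python3 -m creep '[[1,45,-39,0,0,0,-0.18],[1,45,-39,0,0,0,-0.18],[1,45,-39,0,0,0,-0.18],[1,0,0,0,0,0,-0.01],[1,0,0,0,0,0,0]]'
python3 - <<'E'
from h import *
im,d,M,K,k=shot('wrist'); save('w1',im); np.savez('w1.npz',im=im,d=d,M=M,K=K,k=k)
P=cloud(d,M,K,k); print(M[:3,3].round(3),(-M[:3,2]).round(2))
y=pose()[:3,1]; print('close dir',np.degrees(np.arctan2(y[1],y[0])))
for a,lo,hi in (('rim',.054,.07),('jartop',.09,.115)):
    m=(P[...,2]>lo)&(P[...,2]<hi)&(d>0.12)
    nn,L,S,C=cv2.connectedComponentsWithStats(m.astype(np.uint8),connectivity=8)
    for i in np.argsort(-S[1:,4])[:3]+1:
        q=P[L==i]; r=cv2.minAreaRect((q[:,:2]*1000).astype(np.float32)); print(a,S[i,4],C[i].round(0),'z',np.median(q[:,2]).round(4),'rect',np.round(r[0],1),np.round(r[1],1),round(r[2],1), np.round(cv2.minEnclosingCircle((q[:,:2]*1000).astype(np.float32))[0],1))
E
```

```text
t: 0.72
eef_pos: [0.3507, 0.4844, 0.2893]
tool_rot: [-0.0, 0.537, 0.844, -0.0]
contact_force: [0.6, -0.1, -0.7]
gripper_width: 1.002
grasp_force: 0.0
t: 1.35
eef_pos: [0.4841, 0.3693, 0.289]
tool_rot: [-0.0, 0.744, 0.669, -0.0]
contact_force: [-1.0, 0.0, 0.2]
gripper_width: 1.001
grasp_force: 0.0
[0.493 0.447 0.43 ] [-0.03 -0.31 -0.95]
close dir -5.979296062890008
rim 3341 [285. 200.] z 0.0605 rect [486.8 323. ] [183.5 146.2] 83.8 [487.5 323.3]
rim 835 [494. 125.] z 0.0622 rect [765.6 398.1] [124.1  49.2] 77.4 [788.2 393.1]
rim 201 [405.  61.] z 0.065 rect [647.8 487.8] [21.9 57.2] 8.8 [658.7 489.4]
jartop 5682 [83. 29.] z 0.1073 rect [296.6 536.8] [128.2  58.4] 0.8 [298.6 539.1]
jartop 2500 [172.  26.] z 0.1089 rect [399.9 535.2] [44.  53.7] 0.0 [400.2 535.2]
jartop 2379 [283. 182.] z 0.0971 rect [490.  366.6] [65.5 64.4] 82.2 [489.8 366.5]
```

View pics/w1.png

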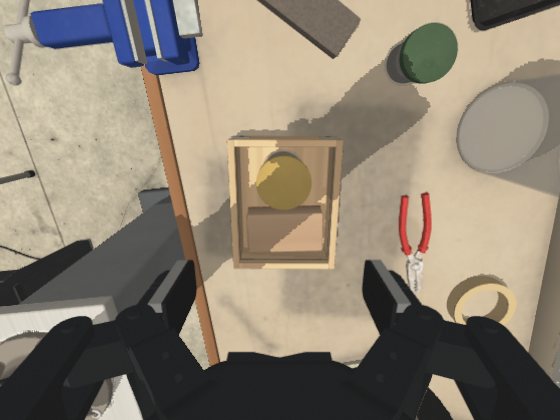

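The wrist view shows the jar's lid at (283,182) inside the box, whose centre is at (286,203). The jar is at (0.490, 0.3665), top z 0.097, and the box at (0.487, 0.322), yaw -6.2°. Both agree with the first measurement. Descending to grip.

```bash
python3 -m creep '[[1,3,0,-50,0,0,0],[1,0,0,-60,0,0,0],[1,0,0,-50,0,0,0],[1,0,0,-40,0,0,0],[1,0,0,-30,0,0,0]]'; python3 -m creep '[[1,0,0,0,0,0,0],[1,0,0,0,0,0,0],[-1,0,0,0,0,0,0],[-1,0,0,0,0,0,0],[-1,0,0,0,0,0,0]]' 40;python3 -m creep '[[-1,0,0,0,0,0,0],[-1,0,0,0,0,0,0],[-1,0,0,0,0,0,0]]' 40
```

```text
t: 2.02
eef_pos: [0.4853, 0.3704, 0.0572]
tool_rot: [-0.001, 0.743, 0.67, -0.001]
contact_force: [1.2, 0.6, 0.5]
gripper_width: 1.001
grasp_force: 0.0
t: 2.65
eef_pos: [0.4884, 0.37, 0.0613]
tool_rot: [-0.0, 0.744, 0.668, 0.001]
contact_force: [-0.3, 0.4, 5.1]
gripper_width: 0.762
grasp_force: 42.9
t: 3.02
eef_pos: [0.4884, 0.37, 0.0614]
tool_rot: [-0.0, 0.744, 0.668, 0.002]
contact_force: [-1.4, 0.3, 5.1]
gripper_width: 0.758
grasp_force: 42.9
```

```bash
python3 -m creep '[[-1,0,0,20,0,0,0],[-1,0,0,45,0,0,0],[-1,0,0,45,0,0,0],[-1,0,0,10,0,0,0],[-1,0,-20,0,0,0,0]]' 50; python3 -m creep '[[-1,0,-45,0,0,0,0],[-1,-2,-50,0,0,0,0],[-1,-2,-50,0,0,0,0],[-1,-2,-45,0,0,0,0],[-1,0,-23,0,0,0,0]]'; python3 -m creep '[[-1,0,0,0,0,0,0],[-1,0,0,0,0,0,0]]'
python3 - <<'E'
from h import *
for n in('top','wrist'):
    im,d,M,K,k=shot(n); P=cloud(d,M,K,k); o=pose()[:3,3]
    m=(P[...,0]>.35)&(P[...,0]<.6)&(P[...,1]>.06)&(P[...,1]<.23)
    hsv=cv2.cvtColor(im,cv2.COLOR_RGB2HSV); j=m&(hsv[...,0]>18)&(hsv[...,0]<27)&(hsv[...,1]>140)
    q=P[j]; print(n,j.sum(), q.min(0).round(3) if len(q) else '', q.max(0).round(3) if len(q) else '')
    mb=m&(np.abs(P[...,0]-.48)<.1)&(np.abs(P[...,1]-.135)<.06)&(P[...,2]<.04)&(d>.1); q=P[mb]; print('bench z',np.percentile(q[:,2],[5,50,95,99.5]).round(3) if len(q) else None)
    if n=='wrist': save('w2',im)
E
```

```text
t: 3.65
eef_pos: [0.4873, 0.3501, 0.1804]
tool_rot: [-0.0, 0.743, 0.669, 0.001]
contact_force: [-0.1, 0.3, -2.7]
gripper_width: 0.756
grasp_force: 55.9
t: 4.28
eef_pos: [0.4794, 0.1311, 0.1779]
tool_rot: [-0.0, 0.745, 0.667, -0.002]
contact_force: [1.5, 0.1, -1.2]
gripper_width: 0.753
grasp_force: 55.9
t: 4.53
eef_pos: [0.4808, 0.1362, 0.1787]
tool_rot: [-0.0, 0.744, 0.668, -0.001]
contact_force: [0.2, 0.3, -1.3]
gripper_width: 0.761
grasp_force: 55.9
top 0  
bench z [-0.005  0.001  0.008  0.011]
wrist 0  
bench z [-0.002 -0.001 -0.     0.001]
```

View pics/w2.png

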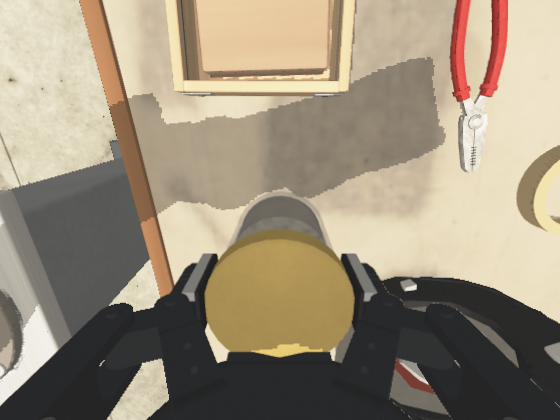

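The view shows the jar held upright, its lid at (280,290). The box is at (260,45), the bench below is clear, and a grinder wheel is at the right bottom (430,310). I shift 10 mm further from the grinder and lower.

```bash
python3 -m creep '[[-1,0,10,-20,0,0,0],[-1,0,0,-40,0,0,0],[-1,0,0,-35,0,0,0],[-1,0,0,-18,0,0,0],[-1,0,0,-6,0,0,0]]'; python3 -m creep '[[-1,0,0,0,0,0,0],[-1,0,0,-3,0,0,0],[-1,0,0,-2,0,0,0],[-1,0,0,0,0,0,0]]'
```

```text
t: 5.25
eef_pos: [0.4807, 0.1467, 0.0591]
tool_rot: [-0.0, 0.743, 0.669, -0.001]
contact_force: [1.1, -0.4, -1.5]
gripper_width: 0.753
grasp_force: 55.8
t: 5.75
eef_pos: [0.4817, 0.1461, 0.0556]
tool_rot: [0.0, 0.744, 0.668, 0.0]
contact_force: [0.3, -0.6, -1.4]
gripper_width: 0.755
grasp_force: 55.8
```

```bash
python3 -m creep '[[-1,0,0,-2,0,0,0],[-1,0,0,-1,0,0,0],[-1,0,0,-1,0,0,0],[-1,0,0,0,0,0,0]]'; python3 -m creep '[[-1,0,0,-1,0,0,0],[-1,0,0,-1,0,0,0],[-1,0,0,0,0,0,0]]'
```

```text
t: 6.25
eef_pos: [0.4816, 0.146, 0.0514]
tool_rot: [-0.0, 0.744, 0.668, -0.0]
contact_force: [-0.4, 0.7, -0.5]
gripper_width: 0.759
grasp_force: 56.0
t: 6.62
eef_pos: [0.482, 0.1461, 0.0512]
tool_rot: [-0.001, 0.744, 0.668, 0.0]
contact_force: [-5.6, -1.7, 23.9]
gripper_width: 0.755
grasp_force: 57.7
```

Contact made. Easing off and releasing.

```bash
python3 -m creep '[[-1,0,0,1.5,0,0,0],[-1,0,0,0,0,0,0],[0.7,0,0,0,0,0,0],[1,0,0,0,0,0,0],[1,0,0,0,0,0,0]]'; python3 -m creep '[[1,0,0,0,0,0,0],[1,0,0,10,0,0,0],[1,0,0,30,0,0,0],[1,0,0,60,0,0,0],[1,0,0,60,0,0,0]]'; python3 -m creep '[[1,0,0,60,0,0,0],[1,0,0,60,0,0,0],[1,0,0,0,0,0,0],[1,0,0,0,0,0,0]]'
python3 - <<'E'
from h import *
im,d,M,K,k=shot('wrist'); save('w3',im); P=cloud(d,M,K,k); m=(P[...,2]>.075)&(P[...,2]<.1)&(np.abs(P[...,0]-.48)<.06)&(np.abs(P[...,1]-.146)<.06); q=P[m]
print(m.sum(),q.mean(0).round(3),np.linalg.lstsq(np.c_[q[:,:2],np.ones(len(q))],q[:,2],rcond=None)[0].round(3))
E
```

```text
t: 7.25
eef_pos: [0.4816, 0.146, 0.0507]
tool_rot: [0.0, 0.744, 0.668, -0.0]
contact_force: [0.2, 0.6, 0.1]
gripper_width: 0.999
grasp_force: 0.0
t: 7.88
eef_pos: [0.4813, 0.1457, 0.213]
tool_rot: [0.0, 0.744, 0.668, -0.0]
contact_force: [0.5, 0.9, 0.6]
gripper_width: 1.0
grasp_force: 0.0
t: 8.38
eef_pos: [0.4812, 0.1458, 0.3309]
tool_rot: [-0.0, 0.744, 0.668, 0.0]
contact_force: [-0.0, 0.3, -0.9]
gripper_width: 0.999
grasp_force: 0.0
1847 [0.484 0.144 0.087] [-0.002 -0.015  0.09 ]
```

View pics/w3.png

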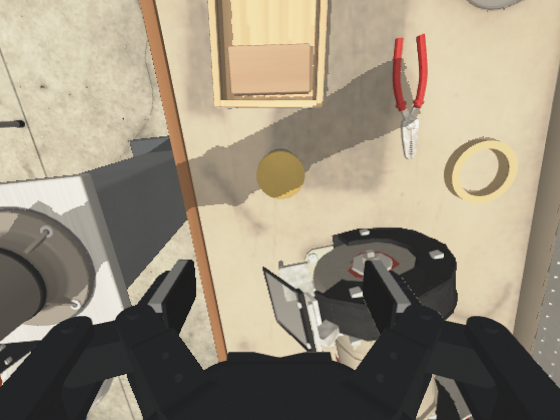

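The jar stands upright on the bench at (280,175) in the picture, and the sanding block lies at (270,70) in the box. Now over to the lid.

```bash
python3 -m creep '[[1,0,-20,30,0,0,0.02],[1,0,-60,20,0,0,0.024],[1,4,-60,0,0,0,0.024],[1,4,-60,0,0,0,0.024],[1,4,-60,0,0,0,0.024]]'; python3 -m creep '[[1,4,-60,0,0,0,0.024],[1,4,-60,0,0,0,0.024],[1,4,-60,0,0,0,0.024],[1,4,-60,0,0,0,0.024],[1,6,-60,-20,0,0,0.024]]';python3 -m creep '[[1,1,-19,-50,0,0,0],[1,0,0,-30,0,0,0],[1,0,0,0,0,0,0],[1,0,0,0,0,0,0]]'
python3 - <<'E'
from h import *
im,d,M,K,k=shot('wrist'); save('w4',im)
P=cloud(d,M,K,k); T=pose(); y=T[:3,1]; print('tcp',T[:3,3].round(4),'close dir',np.degrees(np.arctan2(y[1],y[0])))
for a,lo,hi in (('board',.012,.03),('grip',.045,.07)):
    m=(P[...,2]>lo)&(P[...,2]<hi)&(d>0.12)&(np.abs(P[...,0]-.516)<.15)&(np.abs(P[...,1]+.434)<.16)
    nn,L,S,C=cv2.connectedComponentsWithStats(m.astype(np.uint8),connectivity=8)
    for i in np.argsort(-S[1:,4])[:1]+1:
        q=P[L==i]; r=cv2.minAreaRect((q[:,:2]*1000).astype(np.float32)); print(a,S[i,4],C[i].round(0),'z',np.median(q[:,2]).round(4),'rect',np.round(r[0],1),np.round(r[1],1),round(r[2],1))
E
```

```text
t: 9.05
eef_pos: [0.4926, -0.115, 0.3794]
tool_rot: [-0.001, 0.704, 0.711, -0.001]
contact_force: [1.8, 1.1, 0.0]
gripper_width: 0.994
grasp_force: 0.0
t: 9.68
eef_pos: [0.5157, -0.4144, 0.36]
tool_rot: [-0.0, 0.66, 0.752, -0.0]
contact_force: [0.4, 0.4, 0.2]
gripper_width: 1.005
grasp_force: 0.0
t: 10.18
eef_pos: [0.5167, -0.4314, 0.2816]
tool_rot: [0.0, 0.66, 0.751, -0.0]
contact_force: [-0.3, -1.0, -0.7]
gripper_width: 0.997
grasp_force: 0.0
tcp [ 0.517  -0.4315  0.2823] close dir 7.414897850742571
board 14316 [277. 165.] z 0.0187 rect [ 516.2 -435.4] [158.2 198.5] 7.1
grip 1082 [278. 176.] z 0.0545 rect [ 516.8 -434.8] [23.  79.2] 6.9
```

View pics/w4.png

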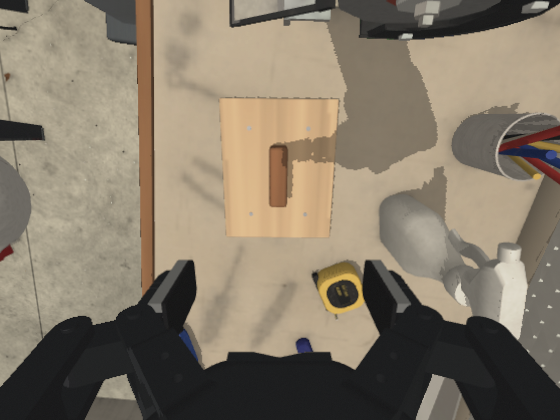

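The lid lies at (278,168) with its grip at (278,176). Measured: centre (0.5165, -0.435), yaw 7.0°, board top z 0.019, grip top z 0.055. Going down to grip.

```bash
python3 -m creep '[[1,0,-4,-50,0,0,0],[1,0,0,-60,0,0,0],[1,0,0,-60,0,0,0],[1,0,0,-50,0,0,0],[1,0,0,-25,0,0,0]]'; python3 -m creep '[[1,0,0,-9,0,0,0],[1,0,0,0,0,0,0],[-1,0,0,0,0,0,0],[-1,0,0,0,0,0,0],[-1,0,0,0,0,0,0]]' 60; python3 -m creep '[[-1,0,0,0,0,0,0],[-1,0,0,0,0,0,0],[-1,0,0,0,0,0,0],[-1,0,0,0,0,0,0]]' 60
```

```text
t: 10.85
eef_pos: [0.5169, -0.4343, 0.0346]
tool_rot: [-0.001, 0.66, 0.752, 0.0]
contact_force: [0.1, -0.7, 0.9]
gripper_width: 0.997
grasp_force: 0.0
t: 11.48
eef_pos: [0.5169, -0.4355, 0.0277]
tool_rot: [0.001, 0.66, 0.751, 0.0]
contact_force: [0.4, 0.5, -0.1]
gripper_width: 0.376
grasp_force: 0.0
t: 11.98
eef_pos: [0.5169, -0.4357, 0.0277]
tool_rot: [0.001, 0.66, 0.751, 0.0]
contact_force: [0.4, 1.0, 5.7]
gripper_width: 0.269
grasp_force: 60.6
```

```bash
python3 -m creep '[[-1,0,0,10,0,0,0],[-1,0,0,40,0,0,0],[-1,0,0,55,0,0,0],[-1,0,0,60,0,0,0],[-1,0,0,60,0,0,0]]' 70; python3 -m creep '[[-1,0,0,60,0,0,0],[-1,0,0,40,0,0,0],[-1,0,10,5,0,0,0],[-1,0,30,0,0,0,-0.015],[-1,-2,50,0,0,0,-0.015]]'
python3 - <<'E'
from h import *
im,d,M,K,k=shot('wrist');P=cloud(d,M,K,k);T=pose();print(T[:3,3])
b=((P-T[:3,3])@T[:3,:3]); m=(d>.1)&(np.abs(b[...,2]-.008)<.02)&(np.abs(b[...,0])<.12)&(np.abs(b[...,1])<.1)
q=b[m]; r=cv2.minAreaRect((q[:,:2]*1000).astype(np.float32)); print(m.sum(),r,np.linalg.lstsq(np.c_[q[:,:2],np.ones(len(q))],q[:,2],rcond=None)[0].round(4))
E
```

```text
t: 12.6
eef_pos: [0.5158, -0.4347, 0.2535]
tool_rot: [-0.001, 0.66, 0.751, -0.0]
contact_force: [0.7, -0.3, -2.2]
gripper_width: 0.273
grasp_force: 69.0
t: 13.22
eef_pos: [0.5132, -0.3443, 0.3547]
tool_rot: [-0.002, 0.672, 0.74, -0.001]
contact_force: [1.1, 1.1, -3.2]
gripper_width: 0.266
grasp_force: 69.1
[ 0.5153047  -0.3356767   0.35389626]
61691 ((-7.834388732910156, -2.331085205078125), (198.42617797851562, 158.3390655517578), 0.9149941205978394) [ 0.011  -0.0003  0.0079]
```

```bash
python3 -m creep '[[-1,-2,55,0,0,0,-0.02],[-1,-2,55,0,0,0,-0.02],[-1,-2,55,0,0,0,-0.02],[-1,-2,55,0,0,0,-0.02],[-1,-2,55,0,0,0,-0.02]]'; python3 -m creep '[[-1,-2,55,0,0,0,-0.02],[-1,-2,55,0,0,0,-0.02],[-1,-2,55,0,0,0,-0.02],[-1,-3,55,0,0,0,-0.02],[-1,-3,55,0,0,0,-0.02]]';  python3 -m creep '[[-1,-3,55,0,0,0,0],[-1,-3,40,0,0,0,0],[-1,0,20,0,0,0,0],[-1,0,0,0,0,0,0],[-1,0,0,0,0,0,0]]'
python3 - <<'E'
from h import *
im,d,M,K,k=shot('wrist');P=cloud(d,M,K,k);T=pose();print(T[:3,3])
b=((P-T[:3,3])@T[:3,:3]); m=(d>.1)&(np.abs(b[...,2]-.008)<.02)&(np.abs(b[...,0])<.12)&(np.abs(b[...,1])<.1)
q=b[m]; r=cv2.minAreaRect((q[:,:2]*1000).astype(np.float32)); print(m.sum(),r,np.linalg.lstsq(np.c_[q[:,:2],np.ones(len(q))],q[:,2],rcond=None)[0].round(4))
p=P[m]; r=cv2.minAreaRect((p[:,:2]*1000).astype(np.float32)); print('world',r, np.degrees(np.arctan2(T[1,1],T[0,1])))
E
```

```text
t: 13.9
eef_pos: [0.5028, -0.0677, 0.3552]
tool_rot: [-0.001, 0.707, 0.707, -0.001]
contact_force: [0.1, -0.2, -2.8]
gripper_width: 0.267
grasp_force: 69.4
t: 14.52
eef_pos: [0.4907, 0.2064, 0.3552]
tool_rot: [-0.0, 0.742, 0.671, -0.001]
contact_force: [0.8, -1.1, -2.6]
gripper_width: 0.269
grasp_force: 69.4
t: 15.15
eef_pos: [0.4871, 0.3171, 0.3568]
tool_rot: [0.0, 0.743, 0.669, -0.001]
contact_force: [-0.4, -0.0, -3.0]
gripper_width: 0.263
grasp_force: 69.5
[0.48720891 0.31708553 0.35708582]
61749 ((-0.0092010498046875, 1.0330047607421875), (199.868896484375, 158.5707244873047), 0.16001291573047638) [ 0.0046 -0.0004  0.0089]
world ((488.23516845703125, 316.9619445800781), (199.8675994873047, 158.57070922851562), 83.85356903076172) -5.986393576164848
```

```bash
python3 -m creep '[[-1,-1,5.5,-30,0,0,0],[-1,0,0,-50,0,0,0],[-1,0,0,-50,0,0,0],[-1,0,0,-50,0,0,0],[-1,0,0,-40,0,0,0]]'; python3 -m creep '[[-1,0,0,-20,0,0,0],[-1,0,0,-10,0,0,0],[-1,0,0,-8,0,0,0],[-1,0,0,-6,0,0,0],[-1,0,0,0,0,0,0]]'
```

```text
t: 15.82
eef_pos: [0.4857, 0.3233, 0.1357]
tool_rot: [0.0, 0.743, 0.67, -0.0]
contact_force: [0.4, 0.3, -2.5]
gripper_width: 0.273
grasp_force: 69.5
t: 16.45
eef_pos: [0.4856, 0.3254, 0.0932]
tool_rot: [-0.0, 0.742, 0.671, 0.0]
contact_force: [-0.0, -0.4, -2.9]
gripper_width: 0.273
grasp_force: 69.3
```

```bash
python3 -m creep '[[-1,1,-2,-3,0,0,0],[-1,0,0,-3,0,0,0],[-1,0,0,-3,0,0,0],[-1,0,0,-2,0,0,0],[-1,0,0,0,0,0,0]]'; python3 -m creep '[[-1,0,0,-1,0,0,0],[-1,0,0,-1,0,0,0],[-1,0,0,0,0,0,0]]'
```

```text
t: 17.08
eef_pos: [0.4864, 0.3232, 0.0818]
tool_rot: [0.0, 0.742, 0.671, -0.0]
contact_force: [0.8, 0.4, -3.1]
gripper_width: 0.273
grasp_force: 69.3
t: 17.45
eef_pos: [0.4865, 0.3232, 0.0799]
tool_rot: [-0.0, 0.742, 0.67, -0.0]
contact_force: [0.8, 0.0, -3.1]
gripper_width: 0.27
grasp_force: 69.3
```

```bash
python3 -m creep '[[-1,0,0,-1,0,0,0],[-1,0,0,-1,0,0,0],[-1,0,0,0,0,0,0]]'
```

```text
t: 17.82
eef_pos: [0.4866, 0.3233, 0.0797]
tool_rot: [-0.001, 0.742, 0.67, 0.0]
contact_force: [-5.2, -2.7, 13.3]
gripper_width: 0.268
grasp_force: 71.8
```

Contact at the expected height (0.0797). Releasing and withdrawing.

```bash
python3 -m creep '[[-1,0,0,1,0,0,0],[0,0,0,0,0,0,0],[1,0,0,0,0,0,0],[1,0,0,0,0,0,0],[1,0,0,0,0,0,0]]'; python3 -m creep '[[1,0,0,0,0,0,0],[1,0,0,15,0,0,0],[1,0,0,50,0,0,0],[1,0,0,60,0,0,0],[1,0,0,60,0,0,0]]'; python3 -m creep '[[1,0,0,40,0,0,0],[1,0,0,0,0,0,0],[1,0,0,0,0,0,0]]'
python3 - <<'E'
from h import *
im,d,M,K,k=shot('wrist'); save('w5',im); P=cloud(d,M,K,k)
m=(P[...,2]>.06)&(P[...,2]<.085)&(d>.12)&(np.abs(P[...,0]-.487)<.11)&(np.abs(P[...,1]-.322)<.13)
nn,L,S,C=cv2.connectedComponentsWithStats(m.astype(np.uint8)); i=1+np.argmax(S[1:,4]); q=P[L==i]
print(S[i,4],np.median(q[:,2]),cv2.minAreaRect((q[:,:2]*1000).astype(np.float32)),np.linalg.lstsq(np.c_[q[:,:2],np.ones(len(q))],q[:,2],rcond=None)[0].round(4))
E
```

```text
t: 18.45
eef_pos: [0.4866, 0.3232, 0.079]
tool_rot: [0.0, 0.742, 0.67, 0.0]
contact_force: [-0.7, 0.4, 0.6]
gripper_width: 0.999
grasp_force: 0.0
t: 19.08
eef_pos: [0.4865, 0.3228, 0.2669]
tool_rot: [0.0, 0.742, 0.67, 0.0]
contact_force: [0.3, 1.2, 0.5]
gripper_width: 1.0
grasp_force: 0.0
t: 19.45
eef_pos: [0.4861, 0.323, 0.304]
tool_rot: [-0.0, 0.742, 0.67, -0.0]
contact_force: [0.2, -0.2, 0.4]
gripper_width: 1.001
grasp_force: 0.0
16631 0.07075383614397868 ((487.3214416503906, 323.39483642578125), (199.04393005371094, 158.0862579345703), 83.91896057128906) [ 0.0015 -0.001   0.0704]
```

View pics/w5.png

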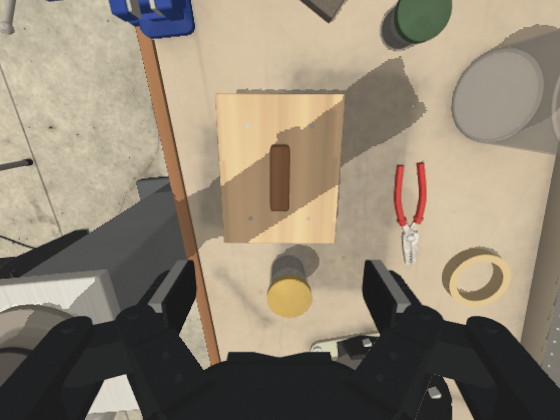

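The lid at (280,170) sits level and square on the box, with its top at 0.071 m and its centre within 1 mm. The jar stands clear of the box at (290,295). Nothing touches the gripper.

```bash
python3 -c "
from station import *
print(hand_in())"
```

```text
the job is handed in; nothing more can be done
None
```

The jar stands upright on the bench, the sanding block is still in the box, and the lid is seated level and square with the gripper clear; I handed the job in at about 19.5 s, but no verdict was returned.

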